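# Load a ceramic ring on the test jig and hold the spring probe on its contact pad

## Robot

A 7-joint arm with a two-finger parallel gripper is mounted at the origin on the work surface. World frame = base frame: x ahead of the robot, y to its left, z up, the work surface at z = 0. Lengths are in m, angles in rad, forces in N, time in s.
With the tool pointing down it reaches from about 0.4 to 0.925 m from the base axis. Payload 5.6 kg.
Tool frame: the origin (TCP) lies between the finger pads; the fingertips stand 14 mm ahead of it and the grasp point (between the pads) lies 5 mm behind it; z points along the fingers, y is the direction in which the jaws open and shut (so a half turn about z gives the same grasp; the last joint's range is limited). The gripper opens to 85 mm and grips with 20 to 120 N. Pads are 22 mm wide; open, the fingers measure 114 mm over their backs; the gripper's body (76 mm by 85 mm) begins 54 mm behind the grasp point. The pads swing forward as they close: fully open they stand 13 mm farther back than shut.
Start: joints at [-1.226, 0.468, -0.012, 1.603, 0.006, 1.071, -0.056], TCP at [0.246, 0.602, 0.245] pointing down, gripper open.
Joint ranges: [-2.53, 2.53], [-0.31, 2.02], [-1.57, 1.55], [0.28, 2.44], [-1.29, 4.43], [0.15, 1.84], [-2.92, 2.92]. Speed limits (rad/s): [2.57, 2.57, 3.14, 3.14, 3.14, 3.14, 3.14].

## Interface

Orientations are given as [roll, pitch, yaw] about the fixed x, y, z axes, in that order (R = Rz(yaw) Ry(pitch) Rx(roll)).
In Python, from station import ctrl gives the robot as it stands. The module is installed in compiled form; this text tells all that it offers.
- The arm moves only by the shell command python3 -m creep 'ROWS' [FORCE]. ROWS is JSON, a list of rows, each a list of 3 entries, a list of its own where there are three numbers: the turn, a rotation vector about the tool's x, y, z in degrees, then the shift along the tool's x, y, z in mm, then the closure in counts, from 0 (fully open) to 255 (shut). In form: [[[wx, wy, wz], [x, y, z], claw], ...]. A call has exactly 10 rows; each row shifts and turns the commanded pose from where the row before left it, along the tool's axes as they then stand; what a row does not reach is not made up. A row lasts 1/12 s, in which the tool goes at most 41.7 mm and 7.16 degrees, less where a joint would pass 70% of its speed; a pose out of reach is approached as far as the arm can. A call is refused whole if a number of a shift passes 41.7 or a number of a turn 7.16, either way. A call with a gripper value outside its range is refused whole. The fingers move at their own pace and stop on an object; FORCE is the grip in N (left out, the last holds). Time passes only in rows, so rows that do not move let the fingers close, or fill a call up. It gives the time, the measured TCP pose, the force and the opening at its end, in the units of the state.
- ctrl.get_state(): the state, without advancing time (a new reading comes with each control period).
- ctrl.capture(name): name is "scene" or "side" or "wrist"; returns a dict with "frame" (480x640x3 uint8, red, green, blue), "K" (3x3 intrinsics, pixels), "world_from_camera" (4x4, takes a point from camera to world coordinates); the wrist camera has in their place "mount" (4x4, takes a point from camera to tool coordinates, whose origin is the TCP and whose axes are the flange's). Camera axes: x right, y down, z forward; pixel columns grow to the right and rows downward; lengths in m; the calibration is good to about 2 mm. A picture is of the moment at which its call begins: read the wrist's pose just before it. There is no depth.
- ctrl.sign_off(): hands the job in, once; it reports no verdict.
The state is a dict: "time_s": time; "joint_pos": joint angles; "joint_vel": joint speeds; "joint_efforts": joint torques, N m; "ee_pos": TCP position; "orientation": TCP orientation; "force": force on the tool from outside, world axes, zero at the start; "torque": the same for the moment, N m; "width": finger opening in m.
Only numpy, scipy, OpenCV 4.12 (cv2) and the standard library are available. Lean on these libraries where they do the work, as an engineer would, in place of code of your own. Each camera call takes 0.05 s, during which the arm holds its last target. There are 200 camera calls.

## Task

Load the white ceramic ring over the post of the blue test jig and lower it gently, without dropping it, until it lies flat on its seat, and let go of it. Then take the orange-handled spring probe out of its holder and hold it by its handle with its brass tip on the red dot of the jig's sloping pad, square to the pad's face, pressed lightly so that the spring plunger is pushed about halfway in and not bottomed. Finish while still holding the probe there, steady, with the ring left on the post; leave the brass ring, wash bottle, beaker and glass dish alone.

Things in the scene. Friction and masses are not known exactly. Their poses are not given: they have to be found in the camera images.
- jig: Fixed test jig: blue base plate 90 (x) x 180 (y) x 18 mm high, origin at the centre of its underside, z up. At local y = +50 mm stands a steel seat cylinder (44 mm diameter, top 42 mm above the bench) with a dark guide post on it; at local y = -50 mm is the sloping pad. Its yaw differs from start to start.
- seat (a point): Centre of the top face of the jig's steel seat, 42 mm above the bench; the guide post, 12 mm in diameter with a tapered tip, rises 38 mm above this point. When loaded, the ring's origin lies here.
- pad: Fixed square aluminium pad 60 x 60 mm, 12 mm thick, rigid, part of the jig, its face sloping 25 degrees. Origin: centre of the red dot (14 mm diameter) at the middle of the face, 58 mm above the bench; z points out of the face, square to it (up and, at jig yaw 0, leaning towards the robot); y is level, the same as the jig's y.
- ring: Loose white ceramic ring lying flat on the bench: outer diameter 46 mm, hole 18 mm, 12 mm thick, about 70 g. Origin: centre of its underside, z up. It can be gripped across its outside.
- probe: Loose 0.14 kg probe upright in its holder, tip down. Origin on its axis at the tip end (plunger out), 6 mm above the bench in the holder; z runs from tip to handle. Brass plunger 0 to 22 mm, steel barrel 20 mm dia. 22 to 64, black collar 40 mm dia. 64 to 70, square orange handle 26 x 26 mm (faces square to its x and y) 70 to 130, stub to 136 mm.
- tip (a point): The rounded end (4 mm radius) of the probe's brass plunger; moves in along the probe's z as the plunger is pushed.
- plunger (a joint): Travel of the probe's spring plunger into the barrel, m: 0 fully out, 0.012 bottomed. The spring pushes 0.7 N at 0 and 0.35 N more per mm (about 2.8 N halfway, 4.9 N when bottomed).
- holder: Fixed grey block 70 x 70 x 70 mm with an upright hole 25 mm in diameter through its middle; the probe's barrel hangs in the hole and its collar rests on the top. Origin: centre of its underside. The probe comes out straight up; lift it at least 70 mm.
- spare: Loose brass ring, same sizes as the ceramic ring, lying on the bench; not to be used or moved. Origin: centre of its underside.
- wash: Loose white wash bottle with yellow band, 64 mm diameter, 165 mm tall; leave alone. Origin: centre of its underside.
- beaker: Loose blue plastic beaker, 68 mm diameter, 85 mm tall; leave alone. Origin: centre of its underside.
- dish: Loose low glass dish, 84 mm diameter, 16 mm tall; leave alone. Origin: centre of its underside.
There are look-alikes about, which are no part of the job. Of the things shaped like the ring, the white one is meant.

How it is judged:
On the way, in this order (a step that is already met when the one before it is completed fails the run):
1. the ceramic ring lies flat on the seat around the post, let go (horizontal distance between ring and seat below 0.0045 m and z of ring in the frame of jig between 0.0395 and 0.0445 m and angle between ring's own z axis and vertical below 0.08 rad and contact force between the fingers and ring below 0.1 N and linear speed of ring below 0.02 m/s), for 0.2 s.
2. the probe, gripped by the robot, is held with its tip on the red dot, square and lightly pressed (distance between tip and pad below 0.007 m and angle between the z axis of probe and the z axis of pad, either way round below 0.14 rad and contact force between probe and pad between 0.7 and 6 N and value of joint plunger between 0.002 and 0.01 m and contact force between the fingers and probe above 1 N and contact force between probe and holder below 0.05 N and linear speed of probe below 0.03 m/s), for 0.5 s.
At the end, for the whole second after the job is handed in: Ring on the seat, untouched: within 2.5 mm in height, 4.5 mm off centre, 0.08 rad tilt. Probe gripped, steady, clear of the holder: tip within 7 mm of the dot centre, axis within 0.14 rad of square to the pad, plunger in 2 to 10 mm, pressing with 0.7 to 6 N (all of step 2 and horizontal distance between ring and seat below 0.0045 m and z of ring in the frame of jig between 0.0395 and 0.0445 m and angle between ring's own z axis and vertical below 0.08 rad and contact force between the fingers and ring below 0.1 N); the arm keeps its last pose, push and grip.
It fails at once if the brass ring, wash bottle, beaker or glass dish is disturbed (moved over 20 mm) (distance of any of spare, wash, beaker, dish from where it was at the start of the episode above 0.02 m).
It fails at once if the probe is pressed hard (over 15 N) on the pad (contact force between probe and pad above 15 N).
It fails at once if the ring is dropped down the post (faster than 0.45 m/s on the post) (horizontal distance between ring and seat below 0.005 m and z of ring in the frame of jig below 0.078 m and linear speed of ring above 0.45 m/s).
It also fails if it takes over 61 s, if anything falls off the work surface, if the arm or the gripper's body presses on something with over 40 N, if the wrist force passes 120 N, or if a joint passes its speed limit or range.

## Working session

There is one attempt and no reset: what is moved stays moved. The work goes in short steps, Python scripts to look and compute and a shell command to move; the robot and the scene stay as the last step left them, time stands still between calls to the robot, and variables do not carry over. Pictures are saved under pics/ and viewed, about 8 in all and at most 12, crops included, and the job is handed in when it is done.

```bash
mkdir -p pics; ls; cat > h.py <<'E'
import numpy as np, cv2
from scipy.spatial.transform import Rotation as R
from station import ctrl
def tool():
    s=ctrl.get_state(); T=np.eye(4); T[:3,:3]=R.from_euler('xyz',s['orientation']).as_matrix(); T[:3,3]=s['ee_pos']; return T,s
def cap(n,save=None):
    T,_=tool(); c=ctrl.capture(n)
    W=T@np.array(c['mount']) if n=='wrist' else np.array(c['world_from_camera'])
    if save: cv2.imwrite('pics/'+save,c['frame'][...,::-1])
    return c['frame'],np.array(c['K']),W
def ray(K,W,uv):
    d=W[:3,:3]@np.linalg.inv(K)@np.array([uv[0],uv[1],1.]); return W[:3,3],d/np.linalg.norm(d)
def onz(K,W,uv,z):
    o,d=ray(K,W,uv); return o+d*(z-o[2])/d[2]
def proj(K,W,p):
    q=np.linalg.inv(W)@np.r_[p,1]; q=K@q[:3]; return q[:2]/q[2]
E
python3 - <<'E'
from h import *
T,s=tool(); print(s)
a=cap('scene','scene0.png');b=cap('side','side0.png');c=cap('wrist','wrist0.png')
for x in(a,b,c): print(x[1].round(1).tolist(),x[2].round(3).tolist())
cv2.imwrite('pics/two.png',cv2.resize(np.vstack([np.hstack([a[0],b[0]]),np.hstack([c[0],c[0]*0])])[...,::-1],(800,600)))
E
```

```text
pics
{'time_s': 0.0, 'joint_pos': array([-1.22598602,  0.46838869, -0.01158503,  1.60361658,  0.00598788,
        1.07141685, -0.05632406]), 'joint_vel': array([-8.09369204e-05,  8.40374174e-04, -1.15178459e-03, -1.00850157e-03,
       -5.69388987e-04, -7.38949982e-04,  7.89270342e-04]), 'joint_efforts': array([-2.41191528e-04, -5.32369959e+01,  2.11890478e-02, -2.51311809e+01,
        1.13282198e-02,  7.44304445e-03, -3.16782939e-05]), 'ee_pos': array([0.24567238, 0.60120757, 0.24433375]), 'orientation': array([-3.13980176e+00,  1.22529529e-04,  2.75367270e+00]), 'force': array([1.12736002, 0.35888805, 1.05179023]), 'torque': array([-0.00497793, -0.03622691,  0.02061062]), 'width': 0.08514882496782573}
[[541.6, 0.0, 303.9], [0.0, 541.6, 241.1], [0.0, 0.0, 1.0]] [[-0.499, 0.749, -0.436, 1.177], [0.867, 0.439, -0.237, 0.326], [0.014, -0.496, -0.868, 1.258], [0.0, 0.0, 0.0, 1.0]]
[[573.3, 0.0, 325.1], [0.0, 573.3, 234.4], [0.0, 0.0, 1.0]] [[0.707, -0.462, 0.535, -0.046], [-0.707, -0.444, 0.551, -0.663], [-0.017, -0.767, -0.641, 0.808], [0.0, 0.0, 0.0, 1.0]]
[[330.5, 0.0, 323.1], [0.0, 330.5, 237.9], [0.0, 0.0, 1.0]] [[0.379, 0.877, 0.296, 0.169], [0.926, -0.358, -0.122, 0.632], [-0.0, 0.32, -0.947, 0.372], [0.0, 0.0, 0.0, 1.0]]
```

View pics/scene0.png

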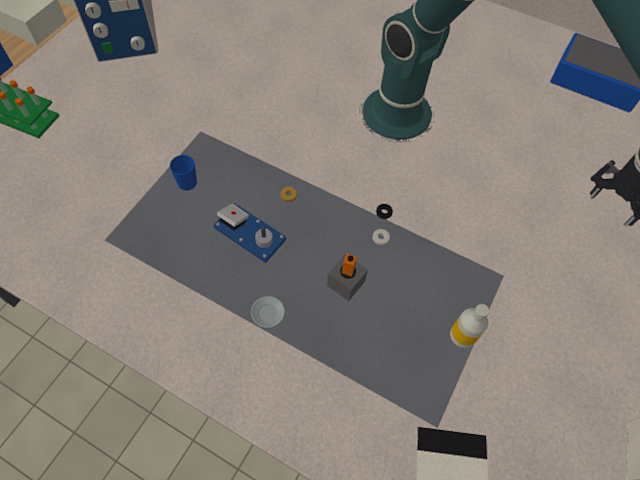

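View pics/side0.png

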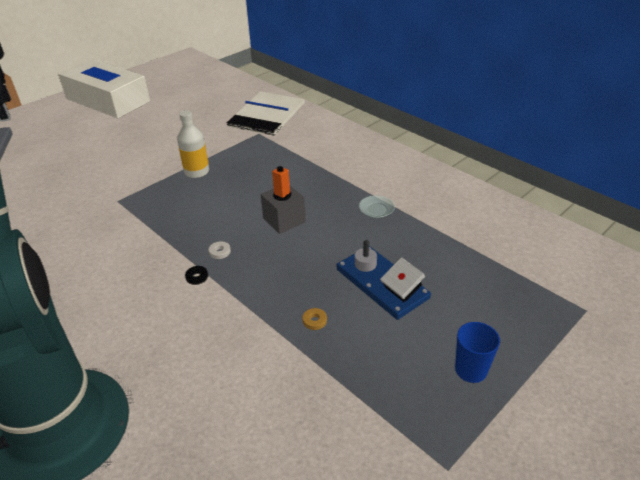

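The scene view shows the white ring at (381,237), black ring (385,211), brass ring (289,194), post (264,232), red dot (233,213) and probe (349,262). In the side view the ring is at (220,250), dot (402,276), post top (366,241) and probe (281,183).

```bash
cat > m.py <<'E'
from h import *
def blob(f,m,c,r):
    k=np.zeros(m.shape,np.uint8); cv2.circle(k,c,r,255,-1); m=m.astype(np.uint8)*(k>0)
    v,u=np.nonzero(m); return np.array([u.mean(),v.mean()]) if len(u) else None, len(u), (v.min(),v.max(),u.min(),u.max()) if len(u) else 0
def tri(A,B):
    (o,d),(p,e)=A,B; s=np.linalg.lstsq(np.c_[d,-e],p-o,rcond=None)[0]
    a=o+d*s[0]; b=p+e*s[1]; return (a+b)/2, np.linalg.norm(a-b)
E
python3 - <<'E'
from m import *
P={'scene':dict(ring=(381,237),dot=(233,213),probe=(349,262),spare=(289,194)),'side':dict(ring=(220,250),dot=(402,276),probe=(281,183),spare=(315,319))}
out={}
for n in P:
    f,K,W=cap(n); h=cv2.cvtColor(f,cv2.COLOR_RGB2HSV).astype(int); H,S,V=h[...,0],h[...,1],h[...,2]
    M=dict(ring=(S<45)&(V>150),dot=((H<8)|(H>172))&(S>120)&(V>80),probe=(H<16)&(S>180)&(V>100),spare=(H>12)&(H<28)&(S>120))
    for k in M:
        c,cnt,bb=blob(f,M[k],P[n][k],26 if k in('ring','spare') else (10 if k=='dot' else 25))
        print(n,k,c,cnt,bb)
        if c is not None:
            out[n,k]=ray(K,W,c); z=dict(ring=.008,dot=.058,probe=.106,spare=.009)[k]
            print('   onz',onz(K,W,c,z).round(4))
    # blue base corners
    m=((H>100)&(H<125)&(S>130)&(V>50)).astype(np.uint8); k=np.zeros_like(m); cv2.circle(k,(250,232) if n=='scene' else (384,280),55,1,-1)
    if n=='side': k[:, 455:]=0
    cs,_=cv2.findContours(m*k,cv2.RETR_EXTERNAL,cv2.CHAIN_APPROX_NONE); c=max(cs,key=cv2.contourArea)
    hu=cv2.convexHull(c); ap=cv2.approxPolyDP(hu,4,True)[:,0]
    print(n,'base',ap.tolist(),[onz(K,W,p,.018)[:2].round(3).tolist() for p in ap])
    # dark post
    md=(V<75)&(S<80); print('post',blob(f,md,(264,232) if n=='scene' else (366,246),9))
    out[n,'cal']=(K,W)
for k in('ring','dot','probe','spare'): 
    if ('scene',k) in out and ('side',k) in out: print(k,tri(out['scene',k],out['side',k]))
a=cv2.resize(cv2.imread('pics/scene0.png')[180:290,200:400],(800,440),interpolation=2)
cv2.imwrite('pics/cropA.png',a)
E
```

```text
scene ring [386.81276596 229.02978723] 235 (np.int64(212), np.int64(242), np.int64(373), np.int64(405))
   onz [0.4041 0.1593 0.008 ]
scene dot [233.22222222 212.44444444] 9 (np.int64(212), np.int64(213), np.int64(231), np.int64(235))
   onz [ 0.5936 -0.2046  0.058 ]
scene probe [348.46938776 265.31632653] 196 (np.int64(254), np.int64(275), np.int64(342), np.int64(356))
   onz [0.6027 0.137  0.106 ]
scene spare [288.3597561  193.62804878] 164 (np.int64(187), np.int64(200), np.int64(281), np.int64(296))
   onz [ 0.4398 -0.1283  0.009 ]
scene base [[285, 238], [264, 261], [214, 224], [238, 206]] [[0.572, -0.06], [0.658, -0.072], [0.631, -0.246], [0.55, -0.223]]
post (array([263.12121212, 232.09090909]), 33, (np.int64(228), np.int64(236), np.int64(261), np.int64(265)))
side ring [219.71232877 249.06849315] 219 (np.int64(242), np.int64(257), np.int64(209), np.int64(229))
   onz [0.4321 0.1513 0.008 ]
side dot [401.09375 275.78125] 32 (np.int64(273), np.int64(279), np.int64(398), np.int64(404))
   onz [ 0.5931 -0.2068  0.058 ]
side probe [280.96623377 182.4       ] 385 (np.int64(168), np.int64(196), np.int64(273), np.int64(289))
   onz [0.5972 0.1318 0.106 ]
side spare [314.47117794 318.54887218] 399 (np.int64(308), np.int64(329), np.int64(303), np.int64(326))
   onz [ 0.4354 -0.1342  0.009 ]
side base [[337, 264], [352, 255], [377, 252], [429, 297], [396, 318]] [[0.564, -0.068], [0.605, -0.071], [0.648, -0.102], [0.619, -0.257], [0.535, -0.246]]
post (array([365.42857143, 247.02380952]), 84, (np.int64(240), np.int64(255), np.int64(363), np.int64(369)))
ring (array([0.42043138, 0.15296655, 0.01817161]), np.float64(0.02386161157218681))
dot (array([ 0.59347508, -0.20562963,  0.05695031]), np.float64(0.0014443749546267553))
probe (array([0.60080055, 0.1363398 , 0.10205558]), np.float64(6.611618413783572e-05))
spare (array([ 0.43766877, -0.13054904,  0.0044363 ]), np.float64(0.0015312933334733936))
```

View pics/cropA.png

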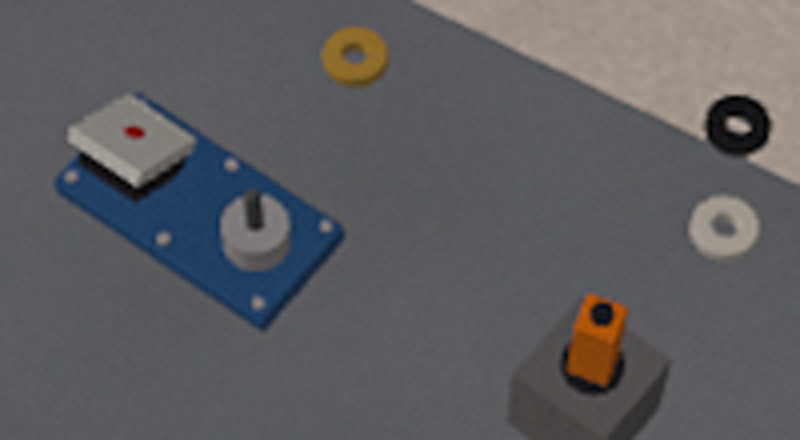

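The crop shows the same objects more clearly: the jig long axis runs from the pad (crop 135,130) to the seat (255,225), and the black ring sits beside the white one. Fixing the ring mask, then moving.

```bash
cat >> m.py <<'E'
def go(p,rv=None,Rt=None,frac=1):
    "shift (mm, tool axes) and turn (deg rotvec, tool axes) from the current pose to p,Rt"
    T,s=tool(); Rc=T[:3,:3]; print('tcp',T[:3,3].round(4),'yaw',np.degrees(s['orientation']).round(1),'t',s['time_s'],'w',s['width'].round(4),'F',s['force'].round(2))
    print('shift mm',(Rc.T@(np.array(p)-T[:3,3])*1e3).round(1))
    if Rt is not None: print('turn deg',np.degrees(R.from_matrix(Rc.T@Rt).as_rotvec()).round(2))
def down(yawdeg): return R.from_euler('xyz',[180,0,yawdeg],degrees=True).as_matrix()
E
python3 - <<'E'
from m import *
o=[]
for n,c,b in(('scene',(381,237),(385,211)),('side',(220,250),(197,274))):
    f,K,W=cap(n); h=cv2.cvtColor(f,cv2.COLOR_RGB2HSV).astype(int); 
    c,cnt,bb=blob(f,(h[...,1]<45)&(h[...,2]>150),c,13); print(n,c,cnt,bb,onz(K,W,c,.008),'black',onz(K,W,b,.008)); o.append(ray(K,W,c))
print(tri(*o))
go([.43,.15,.2],Rt=down(157.8))
E
```

```text
scene [380.46564885 236.1221374 ] 131 (np.int64(230), np.int64(242), np.int64(373), np.int64(388)) [0.43271785 0.15424685 0.008     ] black [0.35421829 0.12996153 0.008     ]
side [219.63963964 249.04054054] 222 (np.int64(242), np.int64(257), np.int64(209), np.int64(229)) [0.43202892 0.15148492 0.008     ] black [0.35362476 0.12276597 0.008     ]
(array([0.43250364, 0.15359576, 0.00662467]), np.float64(0.0014348912952739513))Traceback (most recent call last):
  File "<stdin>", line 7, in <module>
  File "m.py", line 10, in go
    T,s=tool(); Rc=T[:3,:3]; print('tcp',T[:3,3].round(4),'yaw',np.degrees(s['orientation']).round(1),'t',s['time_s'],'w',s['width'].round(4),'F',s['force'].round(2))
                                                                                                                          ^^^^^^^^^^^^^^^^
AttributeError: 'float' object has no attribute 'round'
```

```bash
sed -i "s/s\['width'\].round(4)/round(s['width'],4)/" m.py
python3 -m creep '[[[0,0,0],[-29,-29,0],0],[[0,0,0],[-29,-29,0],0],[[0,0,0],[-29,-29,0],0],[[0,0,0],[-29,-29,0],0],[[0,0,0],[-29,-29,0],0],[[0,0,0],[-29,-29,0],0],[[0,0,0],[-29,-29,0],0],[[0,0,0],[-29,-29,0],0],[[0,0,0],[-29,-29,0],0],[[0,0,0],[-29,-29,0],0]]' 40
python3 -m creep '[[[0,0,0],[-20,-20,10],0],[[0,0,0],[-20,-20,10],0],[[0,0,0],[-13,-13,10],0],[[0,0,0],[0,0,20],60],[[0,0,0],[0,0,20],80],[[0,0,0],[0,0,10],80],[[0,0,0],[0,0,0],80],[[0,0,0],[0,0,0],80],[[0,0,0],[0,0,0],80],[[0,0,0],[0,0,0],80]]'
python3 - <<'E'
from m import *
go([.4325,.1535,.10]); cap('wrist','w1.png')
E
```

```text
time_s: 1.18
ee_pos: [0.405, 0.2217, 0.2457]
orientation: [3.141, 0.0, 2.754]
force: [0.2, 0.2, 0.5]
width: 0.0854
time_s: 2.02
ee_pos: [0.4343, 0.155, 0.1664]
orientation: [3.14, 0.001, 2.754]
force: [-0.1, 0.5, 0.1]
width: 0.0584
tcp [0.4343 0.155  0.1664] yaw [1.799e+02 1.000e-01 1.578e+02] t 2.0167 w 0.0584 F [-0.14  0.52  0.05]
shift mm [ 1.2 -2.2 66.3]
```

View pics/w1.png

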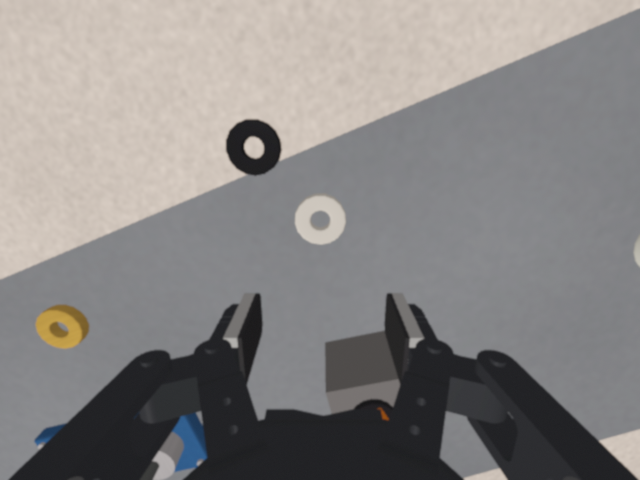

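The wrist view shows the white ring at (320,219), with the black ring at (254,147) and the fingers straddling the approach.

```bash
python3 - <<'E'
from m import *
f,K,W=cap('wrist'); h=cv2.cvtColor(f,cv2.COLOR_RGB2HSV).astype(int)
c=((h[...,1]<50)&(h[...,2]>175)).astype(np.uint8); k=np.zeros_like(c); cv2.circle(k,(320,219),36,1,-1)
cs,_=cv2.findContours(c*k,cv2.RETR_EXTERNAL,cv2.CHAIN_APPROX_NONE); b=max(cs,key=cv2.contourArea); e=cv2.fitEllipse(b); print(e)
p=onz(K,W,e[0],.011); print(p, 'dia', np.linalg.norm(onz(K,W,(e[0][0]-e[1][1]/2,e[0][1]),.011)-onz(K,W,(e[0][0]+e[1][1]/2,e[0][1]),.011)))
go([p[0],p[1],.02])
E
```

```text
((319.69134521484375, 219.65768432617188), (47.671077728271484, 49.500003814697266), 91.82672882080078)
[0.42927886 0.15312702 0.011     ] dia 0.0439168425580472
tcp [0.4341 0.1549 0.1662] yaw [1.799e+02 1.000e-01 1.578e+02] t 2.1167 w 0.0589 F [0.03 1.1  0.61]
shift mm [  4.   -3.7 146.2]
```

```bash
python3 -m creep '[[[0,0,0],[3,-3,20],80],[[0,0,0],[0,0,30],70],[[0,0,0],[0,0,30],70],[[0,0,0],[0,0,30],70],[[0,0,0],[0,0,15],70],[[0,0,0],[0,0,10],70],[[0,0,0],[0,0,7],70],[[0,0,0],[0,0,3],70],[[0,0,0],[0,0,0],70],[[0,0,0],[0,0,0],70]]'
python3 - <<'E'
from m import *
go([.4305,.1533,.02]); f,_,_=cap('wrist'); cv2.imwrite('pics/w2.png',f[150:480,150:500,::-1])
E
```

```text
time_s: 2.95
ee_pos: [0.4304, 0.1531, 0.0211]
orientation: [3.14, 0.001, 2.754]
force: [-0.7, -0.0, 0.1]
width: 0.0619
tcp [0.4304 0.1531 0.0211] yaw [1.799e+02 1.000e-01 1.578e+02] t 2.95 w 0.0619 F [-0.74 -0.04  0.09]
shift mm [-0.   0.2  1.1]
```

View pics/w2.png

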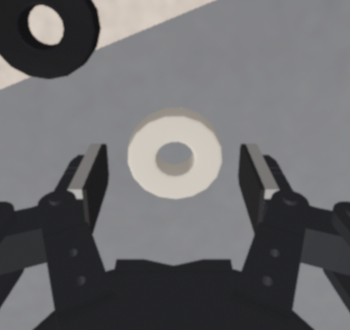

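Close view: the ring is centred at full-frame about (325,304), between the jaws. I'm checking its centre along tool x.

```bash
python3 - <<'E'
from m import *
f,K,W=cap('wrist'); h=cv2.cvtColor(f,cv2.COLOR_RGB2HSV).astype(int)
c=((h[...,1]<50)&(h[...,2]>195)).astype(np.uint8); k=np.zeros_like(c); cv2.circle(k,(325,306),50,1,-1)
cs,_=cv2.findContours(c*k,cv2.RETR_EXTERNAL,cv2.CHAIN_APPROX_NONE); b=max(cs,key=cv2.contourArea); e=cv2.fitEllipse(b); print(e)
p=onz(K,W,e[0],.012); print(p,'dia',np.linalg.norm(onz(K,W,(e[0][0]-e[1][1]/2,e[0][1]),.012)-onz(K,W,(e[0][0]+e[1][1]/2,e[0][1]),.012)))
go([p[0],p[1],.013])
E
```

```text
((323.9192810058594, 306.9042663574219), (79.94573211669922, 91.11493682861328), 91.10631561279297)
[0.42822457 0.15343485 0.012     ] dia 0.04285205194469617
tcp [0.4305 0.1532 0.0212] yaw [1.799e+02 1.000e-01 1.578e+02] t 3.05 w 0.0623 F [0.1  0.44 0.  ]
shift mm [ 2.2 -0.6  8.2]
```

```bash
python3 -m creep '[[[0,0,0],[2,0,3],70],[[0,0,0],[0,0,3],70],[[0,0,0],[0,0,0],70],[[0,0,0],[0,0,0],140],[[0,0,0],[0,0,0],160],[[0,0,0],[0,0,0],160],[[0,0,0],[0,0,0],160],[[0,0,0],[0,0,0],160],[[0,0,0],[0,0,0],160],[[0,0,0],[0,0,0],160]]' 40
python3 -m creep '[[[0,0,0],[0,0,-5],160],[[0,0,0],[0,0,-15],160],[[0,0,0],[0,0,-25],160],[[0,0,0],[0,0,-35],160],[[0,0,0],[0,0,-30],160],[[0,0,0],[0,0,-25],160],[[0,0,0],[0,0,-15],160],[[0,0,0],[0,0,0],160],[[0,0,0],[0,0,0],160],[[0,0,0],[0,0,0],160]]'
python3 - <<'E'
from m import *
go([.61,-.103,.165],Rt=down(157.8)); f,_,_=cap('wrist'); cv2.imwrite('pics/w3.png',f[150:480,150:500,::-1])
E
```

```text
time_s: 3.88
ee_pos: [0.4279, 0.1536, 0.0147]
orientation: [3.141, -0.0, 2.754]
force: [-0.9, -0.0, 4.8]
width: 0.043
time_s: 4.72
ee_pos: [0.4271, 0.1534, 0.1636]
orientation: [-3.141, -0.001, 2.754]
force: [-0.1, -0.9, -1.6]
width: 0.0434
tcp [0.4271 0.1534 0.1636] yaw [-1.799e+02 -1.000e-01  1.578e+02] t 4.7167 w 0.0434 F [-0.14 -0.91 -1.56]
shift mm [-266.2 -168.2   -1.5]
turn deg [-0.06 -0.06 -0.02]
```

View pics/w3.png

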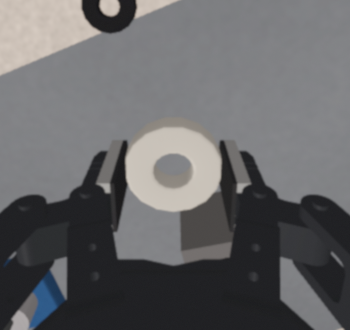

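The ring is held squarely, at about full-frame (322,318). Now measuring its centre in the tool frame.

```bash
cat >> m.py <<'E'
def ringc():
    T,s=tool(); f,K,W=cap('wrist'); h=cv2.cvtColor(f,cv2.COLOR_RGB2HSV).astype(int)
    c=((h[...,1]<50)&(h[...,2]>195)).astype(np.uint8); k=np.zeros_like(c); cv2.circle(k,(322,320),50,1,-1)
    cs,_=cv2.findContours(c*k,cv2.RETR_EXTERNAL,cv2.CHAIN_APPROX_NONE); b=max(cs,key=cv2.contourArea); e=cv2.fitEllipse(b)
    p=onz(K,W,e[0],T[2,3]-.0027); print('ring ellipse',e,'in tool mm',((np.linalg.inv(T)@np.r_[p,1])[:3]*1e3).round(1)); return f,K,W
E
python3 -c "from m import *; ringc()"
python3 -m creep '[[[0,0,0],[-20,-11,0],160],[[0,0,0],[-35,-19,0],160],[[0,0,0],[-35,-19,0],160],[[0,0,0],[-35,-19,0],160],[[0,0,0],[-35,-19,0],160],[[0,0,0],[-35,-19,0],160],[[0,0,0],[-35,-19,0],160],[[0,0,0],[-35,-19,0],160],[[0,0,0],[-30,-15,0],160],[[0,0,0],[-20,-10,0],160]]'
python3 -m creep '[[[0,0,0],[0,0,0],160],[[0,0,0],[0,0,0],160],[[0,0,0],[0,0,0],160],[[0,0,0],[0,0,0],160],[[0,0,0],[0,0,0],160],[[0,0,0],[0,0,0],160],[[0,0,0],[0,0,0],160],[[0,0,0],[0,0,0],160],[[0,0,0],[0,0,0],160],[[0,0,0],[0,0,0],160]]'
python3 - <<'E'
from m import *
f,K,W=ringc(); go([.61,-.103,.165]); print(proj(K,W,[.61,-.103,.042]),proj(K,W,[.61,-.103,.08])); cv2.imwrite('pics/w4.png',f[...,::-1])
E
```

```text
ring ellipse ((322.2422790527344, 319.3644714355469), (80.2711181640625, 92.4388198852539), 92.2513198852539) in tool mm [-0.4 -1.4  2.7]
time_s: 5.65
ee_pos: [0.6563, -0.1261, 0.1623]
orientation: [-3.139, -0.001, 2.75]
force: [-0.3, 0.2, -1.2]
width: 0.0435
time_s: 6.48
ee_pos: [0.6556, -0.1219, 0.1645]
orientation: [3.141, 0.0, 2.754]
force: [0.8, 0.4, -0.6]
width: 0.0436
ring ellipse ((322.707763671875, 318.77691650390625), (82.072021484375, 93.642578125), 90.98213958740234) in tool mm [-0.1 -1.2  2.7]
tcp [ 0.6556 -0.122   0.1644] yaw [180.    0.  157.8] t 6.5333 w 0.0431 F [ 1.41  0.07 -0.2 ]
shift mm [49.3  0.3 -0.6]
[324.50555568 173.13382418] [324.83349698 181.14113329]
```

View pics/w4.png

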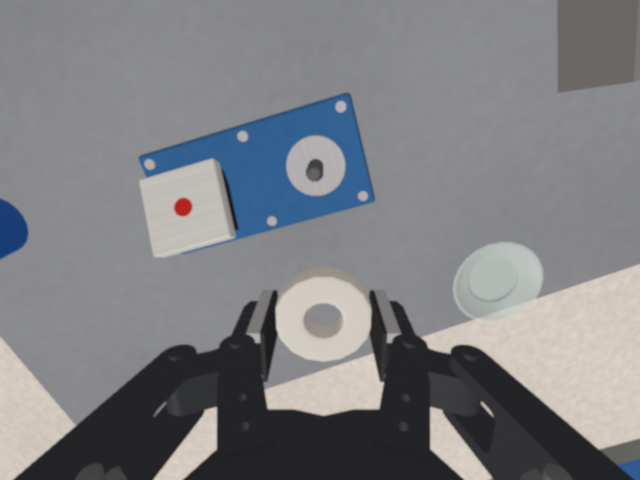

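Very clear view: seat disc at (316,166), post tip about (315,173), red dot (183,207), base corners visible at (140,157), (349,94), (374,200). Measuring all of these.

```bash
python3 - <<'E'
from m import *
f,K,W=cap('wrist'); T,s=tool(); h=cv2.cvtColor(f,cv2.COLOR_RGB2HSV).astype(int); H,S,V=h[...,0],h[...,1],h[...,2]
k=np.zeros(H.shape,np.uint8); cv2.circle(k,(316,166),40,1,-1)
c=((S<60)&(V>150)).astype(np.uint8)*k; cs,_=cv2.findContours(c,0,cv2.CHAIN_APPROX_NONE); e=cv2.fitEllipse(cv2.convexHull(max(cs,key=cv2.contourArea))); p=onz(K,W,e[0],.042)
print('seat',e,p, 'dia',np.linalg.norm(onz(K,W,(e[0][0]-e[1][1]/2,e[0][1]),.042)-onz(K,W,(e[0][0]+e[1][1]/2,e[0][1]),.042)))
print('post tip',blob(f,(V<110)&(S<80),(315,174),8)[0], onz(K,W,blob(f,(V<110)&(S<80),(315,174),8)[0],.08))
c,n,_=blob(f,((H<8)|(H>172))&(S>150),(183,207),15); d=onz(K,W,c,.058); print('dot',c,n,d)
v=p-d; print('dist',np.linalg.norm(v[:2]),'yaw',np.degrees(np.arctan2(-v[0],v[1])))
m=((H>100)&(H<125)&(S>130)&(V>50)).astype(np.uint8); m[:60]=0; m[:,:100]=0; m[260:]=0
cs,_=cv2.findContours(m,0,cv2.CHAIN_APPROX_NONE); r=cv2.approxPolyDP(cv2.convexHull(max(cs,key=cv2.contourArea)),6,True)[:,0]
for q in r: print(q,onz(K,W,q,.018)[:2].round(4))
q=np.array([onz(K,W,x,.018)[:2] for x in ((140,157),(349,94),(374,200))]); v=q[1]-q[0]; w=q[2]-q[1]; print(np.linalg.norm(v),np.linalg.norm(w),np.degrees(np.arctan2(-v[0],v[1])),np.degrees(np.arctan2(w[1],w[0])))
go(p)
E
```

```text
seat ((315.3683776855469, 165.43704223632812), (59.170780181884766, 60.31585693359375), 175.8295135498047) [ 0.60215485 -0.10724375  0.042     ] dia 0.04484986332498243
post tip [314.85549133 173.24855491] [ 0.60294272 -0.10707219  0.08      ]
dot [182.69339623 206.62264151] 212 [ 0.59132546 -0.20646108  0.058     ]
dist 0.09980659207735165 yaw -6.229066712235361
[373 200] [ 0.6492 -0.0748]
[237 237] [ 0.6352 -0.1958]
[146 175] [ 0.5589 -0.2406]
[139 158] [ 0.545  -0.2385]
[348  94] [ 0.5644 -0.065 ]
0.17411795948321415 0.08540874861485875 -6.624867394374594 -6.512657166891678
tcp [ 0.6556 -0.122   0.1644] yaw [180.    0.  157.8] t 6.5833 w 0.0438 F [ 0.13 -0.1  -1.15]
shift mm [ 55.1  -6.5 122.4]
```

```bash
python3 -m creep '[[[0,0,0],[20,-2,0],160],[[0,0,0],[25,-3,0],160],[[0,0,0],[10.4,-0.3,5],160],[[0,0,0],[0,0,20],160],[[0,0,0],[0,0,20],160],[[0,0,0],[0,0,10],160],[[0,0,0],[0,0,5],160],[[0,0,0],[0,0,0],160],[[0,0,0],[0,0,0],160],[[0,0,0],[0,0,0],160]]'
python3 - <<'E'
from m import *
f,K,W=ringc(); go([.6021,-.1072,.0567]); print(proj(K,W,[.6021,-.1072,.08]))
cv2.imwrite('pics/w5.png',cv2.resize(f[220:420,200:450,::-1],None,fx=3,fy=3))
E
```

```text
time_s: 7.42
ee_pos: [0.6031, -0.1062, 0.1052]
orientation: [3.141, 0.002, 2.754]
force: [0.4, 0.1, -0.5]
width: 0.0436
ring ellipse ((322.7622985839844, 318.7306213378906), (82.70167541503906, 94.27910614013672), 90.74435424804688) in tool mm [-0.1 -1.2  2.7]
tcp [ 0.6031 -0.1062  0.1053] yaw [1.800e+02 1.000e-01 1.578e+02] t 7.4667 w 0.0434 F [-0.34  0.88 -1.03]
shift mm [ 0.6 -1.3 48.6]
[322.52558908 293.61536738]
```

View pics/w5.png

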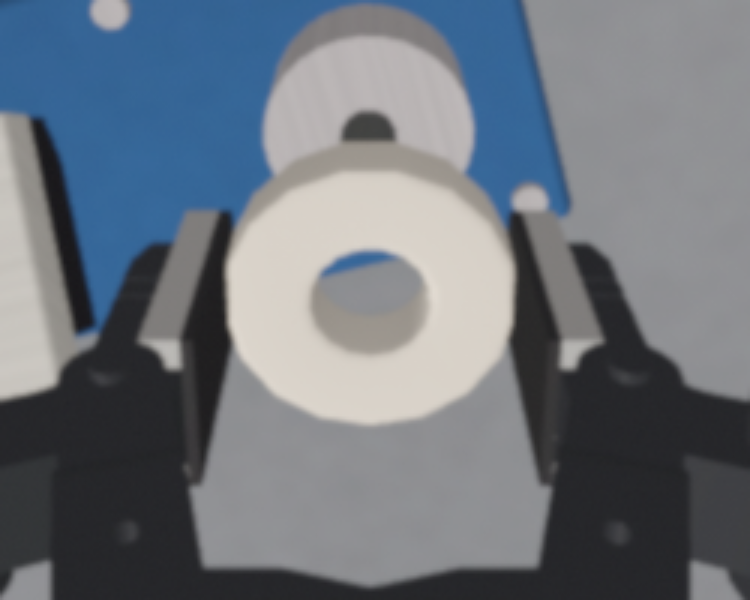

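The ring is laterally aligned with the post (crop x 369 against 370), and the projected post axis puts it under the hole. Lowering slowly while watching the force.

```bash
python3 -m creep '[[[0,0,0],[0,0,3],160],[[0,0,0],[0,0,3],160],[[0,0,0],[0,0,3],160],[[0,0,0],[0,0,3],160],[[0,0,0],[0,0,3],160],[[0,0,0],[0,0,3],160],[[0,0,0],[0,0,3],160],[[0,0,0],[0,0,0],160],[[0,0,0],[0,0,0],160],[[0,0,0],[0,0,0],160]]'
python3 - <<'E'
from m import *
f,K,W=ringc(); go([.6021,-.1072,.0567])
a=cap('side')[0]; b=cap('scene')[0]
z=lambda i:cv2.resize(i,(400,400),interpolation=2)[...,::-1]
cv2.imwrite('pics/c6.png',np.hstack([z(a[200:280,325:405]),z(b[190:270,225:305])]))
E
```

```text
time_s: 8.3
ee_pos: [0.6024, -0.106, 0.0833]
orientation: [3.142, 0.0, 2.754]
force: [-0.1, 0.7, -1.6]
width: 0.0431
ring ellipse ((322.765380859375, 318.5790710449219), (83.17375183105469, 94.31462097167969), 90.88439178466797) in tool mm [-0.  -1.2  2.7]
tcp [ 0.6024 -0.106   0.0834] yaw [180.    0.  157.8] t 8.35 w 0.0433 F [-0.09  0.05 -0.5 ]
shift mm [-0.2 -1.2 26.7]
```

View pics/c6.png

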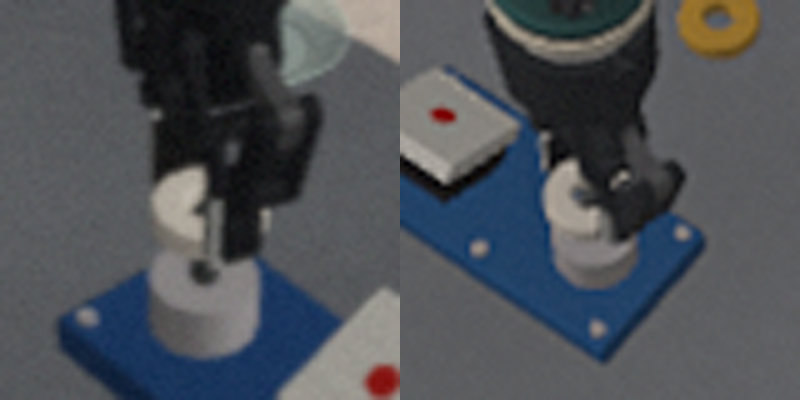

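Post is threading the ring (post foot visible directly below it, side crop (203,270)) with no force. Continuing down.

```bash
python3 -m creep '[[[0,0,0],[0,0,3],160],[[0,0,0],[0,0,3],160],[[0,0,0],[0,0,3],160],[[0,0,0],[0,0,3],160],[[0,0,0],[0,0,3],160],[[0,0,0],[0,0,3],160],[[0,0,0],[0,0,3],160],[[0,0,0],[0,0,2],160],[[0,0,0],[0,0,0],160],[[0,0,0],[0,0,0],160]]'
python3 -m creep '[[[0,0,0],[0,0,1],160],[[0,0,0],[0,0,0.5],160],[[0,0,0],[0,0,0.5],160],[[0,0,0],[0,0,0.5],160],[[0,0,0],[0,0,0],160],[[0,0,0],[0,0,0],160],[[0,0,0],[0,0,0],160],[[0,0,0],[0,0,0],160],[[0,0,0],[0,0,0],160],[[0,0,0],[0,0,0],160]]'
```

```text
time_s: 9.28
ee_pos: [0.6022, -0.106, 0.0601]
orientation: [-3.142, -0.0, 2.754]
force: [0.6, 0.9, -1.5]
width: 0.0434
time_s: 10.12
ee_pos: [0.6023, -0.1059, 0.0578]
orientation: [3.142, 0.0, 2.754]
force: [-0.3, -0.7, -0.3]
width: 0.0437
```

```bash
python3 -m creep '[[[0,0,0],[0,0,0.5],160],[[0,0,0],[0,0,0.5],160],[[0,0,0],[0,0,0.4],160],[[0,0,0],[0,0,0],160],[[0,0,0],[0,0,0],160],[[0,0,0],[0,0,0],160],[[0,0,0],[0,0,0],160],[[0,0,0],[0,0,0],160],[[0,0,0],[0,0,0],160],[[0,0,0],[0,0,0],160]]'

```

```text
time_s: 10.95
ee_pos: [0.6023, -0.1059, 0.0567]
orientation: [3.141, 0.0, 2.754]
force: [-2.8, 0.3, 5.5]
width: 0.0433
```

Contact at the expected height (+6 N). Releasing and rising.

```bash
python3 -m creep '[[[0,0,0],[0,0,0],120],[[0,0,0],[0,0,0],90],[[0,0,0],[0,0,0],70],[[0,0,0],[0,0,0],70],[[0,0,0],[0,0,0],70],[[0,0,0],[0,0,0],70],[[0,0,0],[0,0,-5],70],[[0,0,0],[0,0,-15],70],[[0,0,0],[0,0,-30],70],[[0,0,0],[0,0,-40],70]]'
python3 -m creep '[[[0,0,0],[-20,0,-30],70],[[0,0,0],[-30,0,-20],70],[[0,0,0],[0,0,0],70],[[0,0,0],[0,0,0],70],[[0,0,0],[0,0,0],70],[[0,0,0],[0,0,0],70],[[0,0,0],[0,0,0],70],[[0,0,0],[0,0,0],70],[[0,0,0],[0,0,0],70],[[0,0,0],[0,0,0],70]]'
python3 - <<'E'
from m import *
f,K,W=cap('wrist','w7.png'); go([.60,.135,.22])
print(proj(K,W,[.6021,-.1072,.054]))
h=cv2.cvtColor(f,cv2.COLOR_RGB2HSV).astype(int); q=tuple(int(x) for x in proj(K,W,[.6021,-.1072,.054]))
k=np.zeros(f.shape[:2],np.uint8); cv2.circle(k,q,38,1,-1); c=((h[...,1]<50)&(h[...,2]>190)).astype(np.uint8)*k
cs,_=cv2.findContours(c,0,cv2.CHAIN_APPROX_NONE); e=cv2.fitEllipse(cv2.convexHull(max(cs,key=cv2.contourArea))); print(e,onz(K,W,e[0],.054))
E
```

```text
time_s: 11.78
ee_pos: [0.6002, -0.1056, 0.145]
orientation: [-3.14, -0.006, 2.754]
force: [0.4, 0.1, -0.1]
width: 0.0624
time_s: 12.62
ee_pos: [0.6483, -0.1247, 0.196]
orientation: [-3.141, -0.001, 2.754]
force: [-0.2, 0.6, 0.6]
width: 0.0619
tcp [ 0.6484 -0.1247  0.1962] yaw [-180.    -0.   157.8] t 12.6667 w 0.062 F [ 0.23 -0.77  0.3 ]
shift mm [143.  222.2 -23.8]
[322.58554055 169.97336699]
((322.7602844238281, 171.3203887939453), (53.781986236572266, 54.521785736083984), 10.701616287231445) [ 0.60314586 -0.10747578  0.054     ]
```

View pics/w7.png

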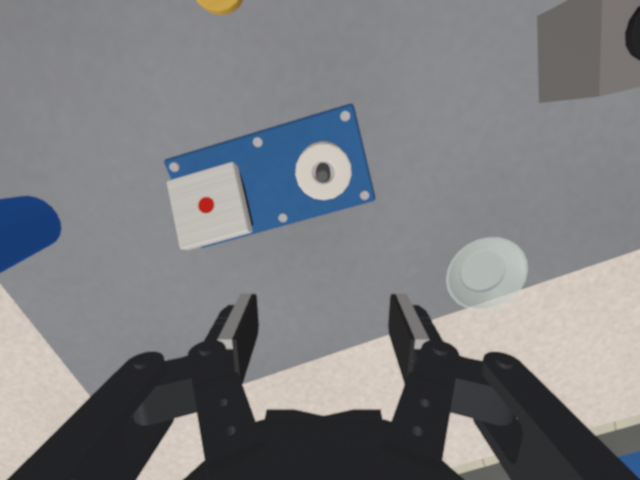

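Ring sits on the seat around the post at (323,171), measured within about 1 mm of the seat centre. Now to the probe, keeping it in view from above.

```bash
python3 -m creep '[[[0,0,0],[5,15,-15],70],[[0,0,0],[10,30,-15],70],[[0,0,0],[12,30,-15],70],[[0,0,0],[12,30,-15],70],[[0,0,0],[12,30,0],70],[[0,0,0],[12,30,0],70],[[0,0,0],[10,30,0],70],[[0,0,0],[10,28,0],70],[[0,0,0],[0,0,0],70],[[0,0,0],[0,0,0],70]]'
python3 - <<'E'
from m import *
f,K,W=cap('wrist'); go([.6008,.1363,.2]); q=proj(K,W,[.6008,.1363,.136]); print(q)
h=cv2.cvtColor(f,cv2.COLOR_RGB2HSV).astype(int); H,S,V=h[...,0],h[...,1],h[...,2]
m=((H<18)&(S>170)&(V>90)); print(np.percentile(V[m],[5,25,50,75,95]),m.sum(),blob(f,m,tuple(int(x) for x in q),80))
x,y=[int(a) for a in q]; x=min(max(x,60),580);y=min(max(y,60),420)
cv2.imwrite('pics/w8.png',cv2.resize(f[y-60:y+60,x-60:x+60,::-1],None,fx=5,fy=5,interpolation=2)); print(x,y)
E
```

```text
time_s: 13.5
ee_pos: [0.6556, 0.1159, 0.256]
orientation: [3.141, -0.001, 2.758]
force: [-0.2, -1.3, -0.5]
width: 0.0618
tcp [0.6559 0.1132 0.2562] yaw [-180.    -0.   157.8] t 13.55 w 0.062 F [ 0.48 -0.61 -0.67]
shift mm [59.7  0.6 56.2]
[322.0533083  161.10007696]
[136.2 186.  213.  216.  217. ] 1085 (array([318.54104847, 155.46587537]), 1011, (np.int64(133), np.int64(179), np.int64(297), np.int64(340)))
322 161
```

View pics/w8.png

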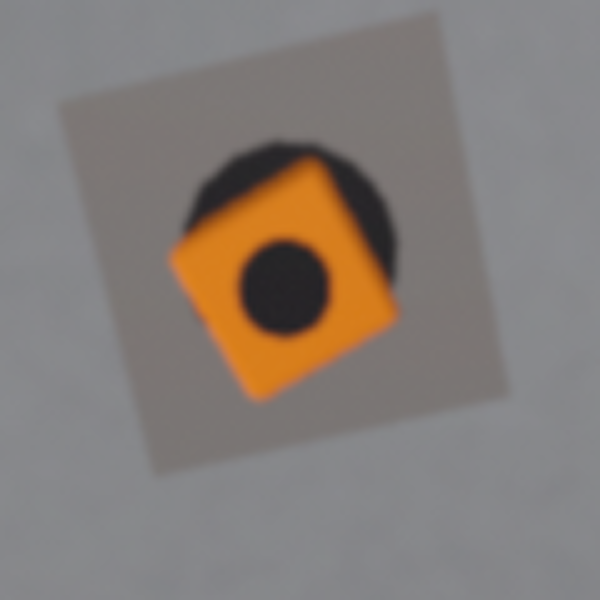

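The handle's top face is a square with corners at about (324,132), (296,152), (314,182), (342,165), turned roughly 30° from the tool axes, and the stub is at (319,159).

```bash
python3 - <<'E'
from m import *
f,K,W=cap('wrist'); h=cv2.cvtColor(f,cv2.COLOR_RGB2HSV).astype(int); H,S,V=h[...,0],h[...,1],h[...,2]
m=((H<20)&(S>150)&(V>150)).astype(np.uint8); k=np.zeros_like(m); cv2.circle(k,(319,157),40,1,-1)
cs,_=cv2.findContours(m*k,0,cv2.CHAIN_APPROX_NONE); c=max(cs,key=cv2.contourArea)[:,0]
P=np.array([onz(K,W,q,.136)[:2] for q in c]); r=cv2.minAreaRect((P*1000).astype(np.float32)); print('rect world mm',r)
s=blob(f,(V<70),(319,159),7); print(s,onz(K,W,s[0],.142))
b=cv2.boxPoints(r); v=b[1]-b[0]; a=np.degrees(np.arctan2(v[1],v[0])); 
T,_=tool(); ty=np.degrees(np.arctan2(T[1,1],T[0,1])); d=(a-ty+45)%90-45; print('edge az',a,'tool y az',ty,'world turn',d,'=> tool z turn',-d)
go([r[0][0]/1e3,r[0][1]/1e3,.105])
E
```

```text
rect world mm ((597.2474975585938, 134.56834411621094), (25.584497451782227, 25.611125946044922), 8.579935073852539)
(array([319.752, 158.416]), 125, (np.int64(152), np.int64(165), np.int64(314), np.int64(326))) [0.59826717 0.1331093  0.142     ]
edge az -81.42001 tool y az 67.71680909553818 world turn 30.863177476727458 => tool z turn -30.863177476727458
tcp [0.6561 0.1117 0.2563] yaw [-179.9    0.   157.7] t 13.6 w 0.0617 F [ 0.62 -0.53 -0.13]
shift mm [ 63.1  -1.  151.3]
```

```bash
python3 -m creep '[[[0,0,0],[25,0,0],70],[[0,0,0],[37.5,-0.3,0],70],[[0,0,-6.2],[0,0,0],70],[[0,0,-6.2],[0,0,0],70],[[0,0,-6.2],[0,0,0],70],[[0,0,-6.2],[0,0,0],70],[[0,0,-6.1],[0,0,0],70],[[0,0,0],[0,0,0],70],[[0,0,0],[0,0,0],70],[[0,0,0],[0,0,0],70]]'
python3 - <<'E'
from m import *
go([.598,.135,.10],Rt=down(188.6)); print(tool()[1]['joint_pos'].round(2))
E
```

```text
time_s: 14.43
ee_pos: [0.5983, 0.135, 0.2565]
orientation: [-3.141, 0.0, -2.995]
force: [0.3, -0.9, -0.2]
width: 0.0617
tcp [0.5983 0.135  0.2565] yaw [-180.     0.  -171.6] t 14.4333 w 0.0617 F [ 0.26 -0.86 -0.17]
shift mm [3.000e-01 1.000e-01 1.565e+02]
turn deg [-0.02  0.01 -0.19]
[-0.41  0.39  0.17  1.7  -0.08  1.06  1.51]
```

```bash
python3 -m creep '[[[0,0,0],[0,0,20],70],[[0,0,0],[0,0,30],70],[[0,0,0],[0,0,30],70],[[0,0,0],[0,0,30],70],[[0,0,0],[0,0,20],70],[[0,0,0],[0,0,15],70],[[0,0,0],[0,0,8],70],[[0,0,0],[0,0,3],70],[[0,0,0],[0,0,0],70],[[0,0,0],[0,0,0],70]]' 60
python3 -m creep '[[[0,0,0],[0,0,0],110],[[0,0,0],[0,0,0],140],[[0,0,0],[0,0,0],160],[[0,0,0],[0,0,0],180],[[0,0,0],[0,0,0],210],[[0,0,0],[0,0,0],220],[[0,0,0],[0,0,0],220],[[0,0,0],[0,0,0],220],[[0,0,0],[0,0,0],220],[[0,0,0],[0,0,0],220]]'
python3 -c "from m import *; go([.598,.135,.2]); print(tool()[1]['torque'])"
```

```text
time_s: 15.27
ee_pos: [0.5988, 0.1364, 0.1014]
orientation: [3.142, 0.002, -2.991]
force: [0.2, 0.0, -0.2]
width: 0.0616
time_s: 16.1
ee_pos: [0.5986, 0.1365, 0.1012]
orientation: [3.141, 0.001, -2.99]
force: [-0.6, 0.3, 6.1]
width: 0.0252
tcp [0.5986 0.1365 0.1012] yaw [ 1.800e+02  1.000e-01 -1.713e+02] t 16.1 w 0.0252 F [-0.62  0.3   6.05]
shift mm [  0.7  -1.3 -98.8]
[-0.07443425  0.171338   -0.02497531]
```

```bash
python3 -m creep '[[[0,0,0],[0,0,-5],220],[[0,0,0],[0,0,-15],220],[[0,0,0],[0,0,-20],220],[[0,0,0],[0,0,-25],220],[[0,0,0],[0,0,-25],220],[[0,0,0],[0,0,-25],220],[[0,0,0],[0,0,-25],220],[[0,0,0],[0,0,-20],220],[[0,0,0],[0,0,0],220],[[0,0,0],[0,0,0],220]]'
python3 - <<'E'
from m import *
T,s=tool(); print(s['torque'],s['joint_pos'].round(2)); go([.598,.135,.26])
f,K,W=cap('side'); f2,K2,W2=cap('scene'); f3,K3,W3=cap('wrist')
for (F,k,w) in((f,K,W),(f2,K2,W2),(f3,K3,W3)):
    print([proj(k,w,(T@np.array([0,0,z,1]))[:3]).round(1).tolist() for z in(.0952,.0732,.0312,.0)])
def crop(F,k,w,sz):
    x,y=proj(k,w,(T@np.array([0,0,.06,1]))[:3]).astype(int); x=np.clip(x,sz,640-sz); y=np.clip(y,sz,480-sz); print('crop origin',x-sz,y-sz)
    return cv2.resize(F[y-sz:y+sz,x-sz:x+sz],(400,400),interpolation=2)[...,::-1]
cv2.imwrite('pics/c9.png',np.vstack([np.hstack([crop(f,K,W,40),crop(f2,K2,W2,40)])]))
cv2.imwrite('pics/w9.png',f3[...,::-1]);np.savez('l.npz',f=f,f2=f2,f3=f3)
E
```

```text
time_s: 16.93
ee_pos: [0.5982, 0.1364, 0.2611]
orientation: [3.141, 0.002, -2.99]
force: [-0.4, -0.2, -2.0]
width: 0.0254
[-0.01695009  0.00645289  0.01783938] [-0.41  0.39  0.17  1.69 -0.08  1.07  1.51]
tcp [0.5982 0.1364 0.2611] yaw [ 1.800e+02  1.000e-01 -1.713e+02] t 16.9333 w 0.0254 F [-0.36 -0.15 -1.96]
shift mm [ 0.4 -1.3  1.1]
[[278.0, 157.6], [277.3, 148.5], [275.8, 130.6], [274.7, 116.7]]
[[351.3, 251.8], [352.2, 247.2], [354.0, 237.9], [355.3, 230.6]]
[[324.1, 251.2], [324.2, 263.2], [324.6, 294.0], [324.9, 327.7]]
crop origin 236 102
crop origin 312 204
```

View pics/c9.png

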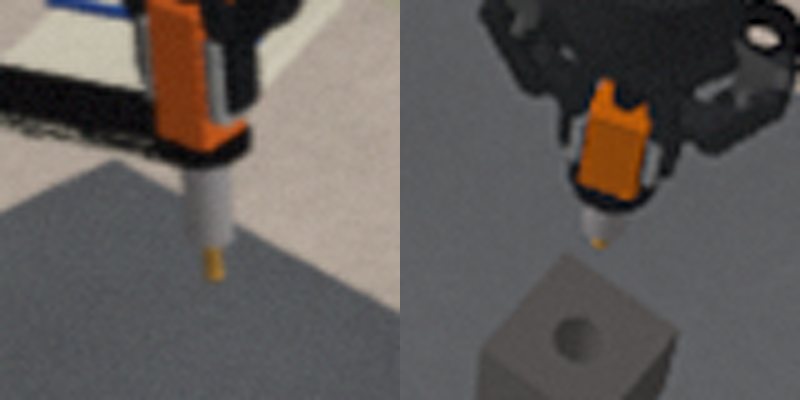

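The tip appears at side (279,158) and scene (352,253), against predictions of (278,157.6) and (351.3,251.8). So the probe hangs straight, with its tip 95 mm ahead of the TCP. Working out the transit.

```bash
cat >> m.py <<'E'
yaw=np.radians(-6.4); PZ=np.array([-np.sin(np.radians(25))*np.cos(yaw),-np.sin(np.radians(25))*np.sin(yaw),np.cos(np.radians(25))])
DOT=np.array([.592,-.2055,.058]); L=.0952
def Rtgt():
    T,_=tool(); z=T[:3,2]; return R.align_vectors([-PZ],[z])[0].as_matrix()@T[:3,:3] if 0 else R.from_rotvec(np.cross(z,-PZ)/np.linalg.norm(np.cross(z,-PZ))*np.arccos(np.clip(z@-PZ,-1,1))).as_matrix()@T[:3,:3]
E
python3 -c "
from m import *
go(DOT+PZ*(L+.06),Rt=Rtgt())"
```

```text
tcp [0.597  0.1361 0.2586] yaw [-180.    -0.2 -171.3] t 17.0833 w 0.0252 F [ 0.27  0.45 -2.43]
shift mm [ 119.7 -319.9   60.4]
turn deg [  6.48 -24.32  -0.  ]
```

```bash
python3 -m creep '[[[0,0,0],[7,-18,0],220],[[0,0,0],[12,-32,0],220],[[0,0,0],[14,-36,0],220],[[0,0,0],[14,-36,0],220],[[0,0,0],[14,-36,5],220],[[0,0,0],[14,-36,5],220],[[0,0,0],[14,-36,10],220],[[0,0,0],[13,-36,10],220],[[0,0,0],[11,-34,15],220],[[0,0,0],[7,-20,15],220]]'
python3 -m creep '[[[0,0,0],[0,0,0],220],[[1,-4,0],[0,0,0],220],[[1.1,-4.1,0],[0,0,0],220],[[1.1,-4.1,0],[0,0,0],220],[[1.1,-4.1,0],[0,0,0],220],[[1.1,-4.1,0],[0,0,0],220],[[1.1,-4,0],[0,0,0],220],[[0,0,0],[0,0,0],220],[[0,0,0],[0,0,0],220],[[0,0,0],[0,0,0],220]]'
python3 -c "
from m import *
go(DOT+PZ*(L+.015),Rt=Rtgt()); print(tool()[1]['joint_pos'].round(2))"
```

```text
time_s: 17.92
ee_pos: [0.5257, -0.2028, 0.199]
orientation: [-3.14, -0.002, -2.995]
force: [1.3, -0.2, -0.8]
width: 0.0252
time_s: 18.75
ee_pos: [0.5283, -0.198, 0.2004]
orientation: [-3.021, 0.424, -2.964]
force: [1.2, 0.6, -0.7]
width: 0.0253
tcp [ 0.5283 -0.198   0.2004] yaw [-173.1   24.3 -169.8] t 18.75 w 0.0253 F [ 1.25  0.59 -0.66]
shift mm [ 2.2  0.2 45.9]
turn deg [ 0.04  0.19 -0.  ]
[ 0.22  0.22  0.15  2.17 -0.41  0.36  2.44]
```

```bash
python3 -m creep '[[[0,0,0],[0.5,0,8],220],[[0,0,0],[0.5,0,12],220],[[0,0,0],[0.5,0.2,12],220],[[0,0,0],[0.5,0,8],220],[[0,0,0],[0.2,0,4],220],[[0,0,0],[0,0,2],220],[[0,0,0],[0,0,0],220],[[0,0,0],[0,0,0],220],[[0,0,0],[0,0,0],220],[[0,0,0],[0,0,0],220]]'
python3 - <<'E'
from m import *
T,s=tool(); go(DOT+PZ*(L-.006),Rt=Rtgt()); tip=(T@np.array([0,0,L,1]))[:3]; print('tip pred',tip.round(4))
rt={};rd={}
for n in('side','scene','wrist'):
    f,K,W=cap(n); h=cv2.cvtColor(f,cv2.COLOR_RGB2HSV).astype(int); H,S,V=h[...,0],h[...,1],h[...,2]
    pt=proj(K,W,tip); pd=proj(K,W,DOT); r=26 if n=='wrist' else 9
    red=((H<7)|(H>173))&(S>140)&(V>70); br=(H>12)&(H<28)&(S>110)&(V>50)
    a=blob(f,red,tuple(pd.astype(int)),r); b=blob(f,br,tuple(pt.astype(int)),r); print(n,'dot pred',pd.round(1),'seen',a,'| tip pred',pt.round(1),'brass',b, [int(x) for x in K[0:1,0]])
    pb=proj(K,W,(T@np.array([0,0,L-.009,1]))[:3]); print('   pred mid-plunger',pb.round(1))
    if a[0] is not None: print('   dot onz',onz(K,W,a[0],.058).round(4)); rd[n]=ray(K,W,a[0])
    if b[0] is not None: rt[n]=ray(K,W,b[0])
for a,b in(('side','scene'),('side','wrist')):
    if a in rd and b in rd: print(a,b,'dot',tri(rd[a],rd[b]))
    if a in rt and b in rt: q=tri(rt[a],rt[b]); print(a,b,'brass',q,'in tool',(np.linalg.inv(T)@np.r_[q[0],1]).round(4))
E
```

```text
time_s: 19.58
ee_pos: [0.5454, -0.2005, 0.1584]
orientation: [-3.02, 0.426, -2.964]
force: [1.4, -0.3, -1.8]
width: 0.0252
tcp [ 0.5454 -0.2005  0.1584] yaw [-173.1   24.4 -169.8] t 19.5833 w 0.0252 F [ 1.35 -0.28 -1.8 ]
shift mm [ 0.   0.2 21.6]
turn deg [-0.03  0.31  0.  ]
tip pred [ 0.5858 -0.205   0.0724]
side dot pred [400.2 275.7] seen (array([401.03333333, 275.6       ]), 30, (np.int64(273), np.int64(278), np.int64(398), np.int64(404))) | tip pred [398.4 271.7] brass (array([399.        , 271.28571429]), 7, (np.int64(270), np.int64(272), np.int64(398), np.int64(400))) [573]
   pred mid-plunger [397.2 269.4]
   dot onz [ 0.5934 -0.2064  0.058 ]
scene dot pred [233.3 211.9] seen (array([233.28571429, 212.57142857]), 7, (np.int64(212), np.int64(213), np.int64(232), np.int64(235))) | tip pred [234.2 207.2] brass (array([235. , 205.5]), 8, (np.int64(204), np.int64(207), np.int64(234), np.int64(236))) [541]
   pred mid-plunger [234.8 204.5]
   dot onz [ 0.5938 -0.2042  0.058 ]
wrist dot pred [324.2 240.8] seen (array([322.40372671, 237.91925466]), 161, (np.int64(232), np.int64(244), np.int64(315), np.int64(330))) | tip pred [323.9 248.6] brass (array([323.        , 272.45945946]), 37, (np.int64(272), np.int64(274), np.int64(313), np.int64(333))) [330]
   pred mid-plunger [323.9 253.1]
   dot onz [ 0.5893 -0.2072  0.058 ]
side scene dot (array([ 0.59374192, -0.20525553,  0.05698584]), np.float64(0.001456378582121595))
side scene brass (array([ 0.58312527, -0.20603133,  0.0759722 ]), np.float64(0.003657634174907614)) in tool [ 0.0011 -0.0011  0.0908  1.    ]
side wrist dot (array([ 0.59169139, -0.20702731,  0.0576683 ]), np.float64(0.0029912103250149978))
side wrist brass (array([ 0.58827723, -0.20548111,  0.08274305]), np.float64(0.015883308264315492)) in tool [-0.0064 -0.0019  0.0869  1.    ]
```

Predicted and seen dot and tip agree to within 1–3 px (about 2 mm) in all three views. Advancing along the axis.

```bash
python3 -m creep '[[[0,0.3,0],[0,0.2,4],220],[[0,0,0],[0,0,4],220],[[0,0,0],[0,0,3],220],[[0,0,0],[0,0,1],220],[[0,0,0],[0,0,0],220],[[0,0,0],[0,0,0],220],[[0,0,0],[0,0,0],220],[[0,0,0],[0,0,0],220],[[0,0,0],[0,0,0],220],[[0,0,0],[0,0,0],220]]'
cat > fz.py <<'E'
from m import *
F=[];s0=None
for n in range(12):
    ctrl.capture('scene'); s=ctrl.get_state(); F.append(s['force'])
F=np.array(F); print('mean F along pad z',(F@PZ).mean().round(2),'sd',(F@PZ).std().round(2),F.mean(0).round(2)); go(DOT+PZ*(L-.006),Rt=Rtgt())
E
python3 fz.py
```

```text
time_s: 20.57
ee_pos: [0.5503, -0.2008, 0.1471]
orientation: [-3.021, 0.42, -2.965]
force: [-0.5, 0.0, -1.7]
width: 0.0251
mean F along pad z -1.1 sd 0.46 [ 0.07  0.03 -1.18]
tcp [ 0.5503 -0.2008  0.147 ] yaw [-173.1   24.1 -169.9] t 21.1667 w 0.0252 F [ 0.06 -0.01 -0.27]
shift mm [-0.4 -0.2  9.2]
turn deg [-0.   -0.04  0.  ]
```

```bash
python3 -m creep '[[[0,0,0],[0,0,1],220],[[0,0,0],[0,0,1],220],[[0,0,0],[0,0,1],220],[[0,0,0],[0,0,1],220],[[0,0,0],[0,0,1],220],[[0,0,0],[0,0,1],220],[[0,0,0],[0,0,0],220],[[0,0,0],[0,0,0],220],[[0,0,0],[0,0,0],220],[[0,0,0],[0,0,0],220]]'
python3 fz.py
```

```text
time_s: 22.0
ee_pos: [0.5528, -0.2011, 0.1416]
orientation: [-3.021, 0.42, -2.965]
force: [-1.1, 1.0, 0.2]
width: 0.0254
mean F along pad z 0.41 sd 0.4 [-0.87  0.41  0.03]
tcp [ 0.5528 -0.2011  0.1416] yaw [-173.1   24.1 -169.9] t 22.6 w 0.0253 F [-1.75  0.91  0.35]
shift mm [-0.4 -0.2  3.2]
turn deg [-0.01 -0.03  0.  ]
```

Force rise of 1.5 N implies about 2.3 mm of plunger travel, in line with the geometry (2.8 mm). Another 3.4 mm.

```bash
python3 -m creep '[[[0,0,0],[-0.2,0,1],220],[[0,0,0],[-0.2,-0.2,1],220],[[0,0,0],[0,0,1],220],[[0,0,0],[0,0,0.4],220],[[0,0,0],[0,0,0],220],[[0,0,0],[0,0,0],220],[[0,0,0],[0,0,0],220],[[0,0,0],[0,0,0],220],[[0,0,0],[0,0,0],220],[[0,0,0],[0,0,0],220]]'
python3 fz.py
python3 - <<'E'
from m import *
T,s=tool(); tip=T[:3,3]+T[:3,2]*(L-.006); print('tip',tip,'dot',DOT)
for n in('side','scene'):
    f,K,W=cap(n); h=cv2.cvtColor(f,cv2.COLOR_RGB2HSV).astype(int); H,S,V=h[...,0],h[...,1],h[...,2]
    pt=proj(K,W,tip); print(n,'tip pred',pt.round(1),'brass',blob(f,(H>12)&(H<28)&(S>110)&(V>50),tuple(pt.astype(int)),6),'red',blob(f,((H<7)|(H>173))&(S>140)&(V>70),tuple(proj(K,W,DOT).astype(int)),9))
    q=proj(K,W,[.6025,-.1065,.054]); print('ring',q.round(1),blob(f,(S<45)&(V>150),tuple(q.astype(int)),14))
E
```

```text
time_s: 23.43
ee_pos: [0.5545, -0.2013, 0.1386]
orientation: [-3.021, 0.419, -2.965]
force: [-3.1, 0.2, 0.8]
width: 0.0255
mean F along pad z 1.84 sd 0.64 [-2.31  0.96  0.91]
tcp [ 0.5546 -0.2013  0.1386] yaw [-173.1   24.  -169.9] t 24.0333 w 0.0256 F [-2.7   1.01  0.74]
shift mm [-0.   0.  -0.2]
turn deg [-0.   -0.04 -0.  ]
tip [ 0.59199755 -0.20555504  0.0577592 ] dot [ 0.592  -0.2055  0.058 ]
side tip pred [400.2 275.8] brass (None, 0, 0) red (array([402., 277.]), 9, (np.int64(275), np.int64(278), np.int64(399), np.int64(404)))
ring [364.5 250.4] (array([365.79473684, 253.49473684]), 190, (np.int64(244), np.int64(261), np.int64(356), np.int64(376)))
scene tip pred [233.3 211.9] brass (array([233.5, 211.5]), 4, (np.int64(211), np.int64(212), np.int64(233), np.int64(234))) red (array([233.        , 212.66666667]), 3, (np.int64(212), np.int64(213), np.int64(232), np.int64(235)))
ring [263.2 232. ] (array([262.40163934, 234.70491803]), 122, (np.int64(227), np.int64(240), np.int64(255), np.int64(270)))
```

```bash
python3 -c "
from m import *
print(ctrl.sign_off()); T,s=tool(); print(s['time_s'],s['force'],s['width'])"
```

```text
the job is handed in; nothing more can be done
None
the job is handed in; nothing more can be done
```

The ring is on the post, released, and the probe is still gripped with its tip pressed on the red dot. I handed the job in at about 24 s. `sign_off` gives no verdict, so what follows is my own checks.

**Ring:** I gripped the white ring across its outside and lowered it over the post until it touched the seat at the expected height, with about 6 N. Then I let go. A wrist picture afterwards put it about 1 mm from the seat centre. In the last scene and side images it shows as a white patch about 3 px (roughly 3–5 mm) from where I predicted. I put that down to the loose colour mask, which also takes in the ring's side wall and the seat, but did not settle it.

**Probe:** I took it straight up out of the holder, tilted it to the pad and pressed it on the dot.
- **Tip position:** by arm pose and calibration it is within 1 mm of my dot estimate. The cameras disagree by about 2 mm on where the dot is, against the 7 mm allowed. In the last scene view the brass was about 1 px from the red dot's centre.
- **Squareness:** within 0.1° of the pad direction I measured.
- **Plunger:** the force along the pad axis rose 2.9 N over the no-contact reading, so the plunger is about 6 mm in.
- **Sideways force:** about 1.5 N remains, for a total contact force of about 3.3 N.

I checked the final pose from numbers only, because my 12 picture views were used up by then. I did not re-measure the brass ring, bottle, beaker or dish at the end. I planned the moves to stay clear of them, and no force reading suggested contact.

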